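Tighten a four-nut straightening press crosswise

TASK

Close the sloping press on the bamboo strips by tightening its four wing nuts clockwise in crisscross order and in two passes: first turn every nut only about half-way, until its bar points straight up the slope, always following a nut with the one diagonally opposite; then go round crosswise again and turn each fully home against its stop. Keep the pressing plate about level with its bed all the while, and leave the spool, weight and wax beside the press where they stand.

Things in the scene. Friction and masses are not known exactly. Their poses are not given: they have to be found in the camera images.
- press: Straightening press fixed to the table: wooden stand 170x170 mm with a grey bed sloping 25 degrees down towards the robot, three bamboo strips on it, and over them an dark wooden pressing plate 145x145x12 mm held by four steel T-handled wing nuts at the corners of a 104 mm square. Origin: centre of the underside; x level, away from the robot (uphill), y left, z up. Top about 0.17 m high.
- bed_mid (a point): Centre of the upper face of the sloping bed (165x165 mm). z is the bed normal, along which the studs and nuts stand (leaning 25 degrees from vertical towards the robot); x runs up the slope, y to the left. The nut axes stand at x, y = +-52 mm from it.
- plate_mid (a point): Centre of the upper face of the pressing plate; axes as bed_mid when it lies parallel. It is 31 mm above bed_mid when open and 23.5 mm when closed on the strips (along the normal). Springs carry it; the nuts push its corners down, each after about 0.28 rad of free run, 5 mm per radian; it cocks when the nuts are uneven.
- nut_near_left (a joint): Turn of the wing nut in the lower (robot side) row, left as seen by the robot (rad): starts between 0 and 0.25; grows as it is turned clockwise, seen from above along its stud; it comes against a hard stop at 1.7, fully tight. Stays where it is left. It turns with about 0.08 N m at first and 0.13 N m near the stop.
- nut_near_left_grip (a point): Grip point of the wing nut, lower (robot side) row, left as seen by the robot: on the stud axis, in its handle, a flat bar 48 mm long (this point's x), 10 mm thick (y: pinch here), 26 mm high (z, the stud axis, leaning 25 degrees); bar top 11 mm above, plate 33 to 34 mm below. Bar points straight up the slope at 0.85 rad; at 0 it is 0.85 rad anticlockwise of that, at the stop 0.85 clockwise. Sinks 5 mm per rad; 65 mm above the bed at 0.
- nut_near_right (a joint): Turn of the wing nut in the lower row, right (rad): starts between 0 and 0.25; grows as it is turned clockwise, seen from above along its stud; it comes against a hard stop at 1.7, fully tight. Stays where it is left. It turns with about 0.08 N m at first and 0.13 N m near the stop.
- nut_near_right_grip (a point): Grip point of the wing nut, lower row, right: on the stud axis, in its handle, a flat bar 48 mm long (this point's x), 10 mm thick (y: pinch here), 26 mm high (z, the stud axis, leaning 25 degrees); bar top 11 mm above, plate 33 to 34 mm below. Bar points straight up the slope at 0.85 rad; at 0 it is 0.85 rad anticlockwise of that, at the stop 0.85 clockwise. Sinks 5 mm per rad; 65 mm above the bed at 0.
- nut_far_left (a joint): Turn of the wing nut in the upper row, left (rad): starts between 0 and 0.25; grows as it is turned clockwise, seen from above along its stud; it comes against a hard stop at 1.7, fully tight. Stays where it is left. It turns with about 0.08 N m at first and 0.13 N m near the stop.
- nut_far_left_grip (a point): Grip point of the wing nut, upper row, left: on the stud axis, in its handle, a flat bar 48 mm long (this point's x), 10 mm thick (y: pinch here), 26 mm high (z, the stud axis, leaning 25 degrees); bar top 11 mm above, plate 33 to 34 mm below. Bar points straight up the slope at 0.85 rad; at 0 it is 0.85 rad anticlockwise of that, at the stop 0.85 clockwise. Sinks 5 mm per rad; 65 mm above the bed at 0.
- nut_far_right (a joint): Turn of the wing nut in the upper row, right (rad): starts between 0 and 0.25; grows as it is turned clockwise, seen from above along its stud; it comes against a hard stop at 1.7, fully tight. Stays where it is left. It turns with about 0.08 N m at first and 0.13 N m near the stop.
- nut_far_right_grip (a point): Grip point of the wing nut, upper row, right: on the stud axis, in its handle, a flat bar 48 mm long (this point's x), 10 mm thick (y: pinch here), 26 mm high (z, the stud axis, leaning 25 degrees); bar top 11 mm above, plate 33 to 34 mm below. Bar points straight up the slope at 0.85 rad; at 0 it is 0.85 rad anticlockwise of that, at the stop 0.85 clockwise. Sinks 5 mm per rad; 65 mm above the bed at 0.
- spool: Wooden spool of pale thread, 34 mm wide, 38 mm high, standing loose to the left of the press; origin at the centre of its underside. Not to be disturbed.
- weight: Round brass weight with a knob, 45 mm wide, 36 mm high, standing loose to the right of the press; origin at the centre of its underside. Not to be disturbed.
- wax: Block of beeswax 38x52x20 mm, lying loose in front of the press, on the robot side; origin at the centre of its underside. Not to be disturbed.

How it is judged (in metres and radians):
On the way, in this order (a step that is already met when the one before it is completed fails the run):
1. two diagonally opposite nuts are turned about half-way (0.55 to 1.2 rad) while the other two are still below 0.45 rad (((value of joint nut_near_left between 0.55 and 1.2 rad and value of joint nut_far_right between 0.55 and 1.2 rad and value of joint each of nut_near_right, nut_far_left below 0.45 rad) or (value of joint nut_near_right between 0.55 and 1.2 rad and value of joint nut_far_left between 0.55 and 1.2 rad and value of joint each of nut_near_left, nut_far_right below 0.45 rad))), for 0.2 s.
2. all four nuts are about half-way (0.55 to 1.2 rad) (value of joint nut_near_left between 0.55 and 1.2 rad and value of joint nut_near_right between 0.55 and 1.2 rad and value of joint nut_far_left between 0.55 and 1.2 rad and value of joint nut_far_right between 0.55 and 1.2 rad), for 0.2 s.
3. two diagonally opposite nuts are fully home (over 1.58 rad) while the other two are still half-way (below 1.2 rad) (((value of joint each of nut_near_left, nut_far_right above 1.58 rad and value of joint nut_near_right between 0.55 and 1.2 rad and value of joint nut_far_left between 0.55 and 1.2 rad) or (value of joint each of nut_near_right, nut_far_left above 1.58 rad and value of joint nut_near_left between 0.55 and 1.2 rad and value of joint nut_far_right between 0.55 and 1.2 rad))), for 0.2 s.
4. all four nuts are fully home (over 1.58 rad) (value of joint each of nut_near_left, nut_near_right, nut_far_left, nut_far_right above 1.58 rad), for 0.2 s.
At the end, for the whole second after the job is handed in: All four wing nuts stand within 0.12 rad of their stops (over 1.58 rad) and at rest, and the pressing plate lies closed on the strips, parallel to the bed within 0.7 degrees and its upper face less than 25.5 mm above the bed (all of step 4 and velocity of joint each of nut_near_left, nut_near_right, nut_far_left, nut_far_right below 0.05 rad/s and z of plate_mid in the frame of bed_mid below 0.0255 m and angle between the z axis of plate_mid and the z axis of bed_mid, either way round below 0.012 rad); the robot touches nothing.
It fails at once if the pressing plate is cocked by more than 2.5 degrees against the bed (angle between the z axis of plate_mid and the z axis of bed_mid, either way round above 0.044 rad).
It fails at once if the spool beside the press is moved by more than 15 mm (distance of spool from where it was at the start of the episode above 0.015 m).
It fails at once if the weight beside the press is moved by more than 15 mm (distance of weight from where it was at the start of the episode above 0.015 m).
It fails at once if the wax beside the press is moved by more than 15 mm (distance of wax from where it was at the start of the episode above 0.015 m).
It also fails if it takes over 72 s, if anything falls off the work surface, if the arm or the gripper's body presses on something with over 40 N, if the wrist force passes 120 N, or if a joint passes its speed limit or range.

ROBOT

A 6-joint arm with a two-finger parallel gripper is mounted at the origin on a cart in front of the work surface, level with it; the furniture and walls round the work are solid. World frame = base frame: x ahead of the robot, y to its left, z up, the work surface at z = 0. Lengths are in mm, angles in rad, forces in N, time in s.
With the tool pointing down it reaches from about 300 to 775 mm from the base axis. Payload 14.6 kg.
Tool frame: the origin (TCP) lies midway between the tips of the shut fingers; the grasp point (between the pads) lies 19 mm behind it (manip.grip_depth is the distance from the TCP to the grasp point, in mm); x points along the fingers, y is the direction in which the jaws open and shut, and the axes are right-handed (so a half turn about x gives the same grasp; the last joint's range is limited). The gripper opens to 94 mm and grips with 3 to 60 N. Pads are 16 mm wide; open, the fingers measure 119 mm over their backs; the gripper's body (75 mm by 177 mm) begins 78 mm behind the grasp point.
Start: joints at [1.2, 0.3, 1.521, -0, 1.321, -0.067], TCP at [164.529, 524.804, 184.646] pointing down, gripper open.
Joint ranges: [-3.03, 3.03], [-0.79, 2.21], [0.23, 2.52], [-1.04, 4.18], [0, 3.07], [-2.55, 2.55]. Speed limits (rad/s): [2.22, 2.22, 2.57, 3.14, 3.14, 3.14].

INTERFACE

Orientations are given as [roll, pitch, yaw] about the fixed x, y, z axes, in that order (R = Rz(yaw) Ry(pitch) Rx(roll)).
In Python, from cell import readout, cams, ticket, manip gives the robot as it stands. The module is installed in compiled form; this text tells all that it offers.
- The arm moves only by the tool apply_moves, never from a script. Its argument "plan" is one flat list of numbers, 7 for each row, row after row: the turn, a rotation vector about the tool's x, y, z in rad, then the shift along the tool's x, y, z in m, then the opening in per cent of the stroke, from 0 (shut) to 100 (fully open). In form: [wx, wy, wz, x, y, z, fingers, wx, wy, wz, x, y, z, fingers, ...]. A call has 1 to 5 rows; each row shifts and turns the commanded pose from where the row before left it, along the tool's axes as they then stand; what a row does not reach is not made up. A row lasts 1/8 s, in which the tool goes at most 62.5 mm and 10.7 degrees, less where a joint would pass 70% of its speed; a pose out of reach is approached as far as the arm can. A call with a gripper value outside its range is refused whole. The fingers move at their own pace and stop on an object; "force" is the grip in N (left out, the last holds). Time passes only in rows, so rows that do not move let the fingers close. It gives the time, the measured TCP pose, the force and the opening at its end, in the units of the state.
- readout.read_state(): the state, without advancing time (a new reading comes with each control period).
- cams.camera(name): name is "scene" or "side" or "wrist"; returns a dict with "image" (420x560x3 uint8, red, green, blue), "fovy" (degrees; the focal length in pixels is half the picture's height over the tangent of half this angle, whatever the lens; pixels are square), "cx", "cy" (the principal point, pixels), "position" and "orientation" of the camera in the world; the wrist camera has in their place "T_tool_cam" (4x4, takes a point from camera to tool coordinates, whose origin is the TCP and whose axes are the tool frame's). Camera axes: x right, y down, z forward; pixel columns grow to the right and rows downward; lengths in mm; the calibration is good to about 2 mm. A picture is of the moment at which its call begins: read the wrist's pose just before it. There is no depth.
- ticket.sign_off(): hands the job in, once; it reports no verdict.
The state is a dict: "clock": time; "joints": joint angles; "qd": joint speeds; "effort": joint torques, N m; "eef_pos": TCP position; "eef_rot": TCP orientation; "wrist_force": force on the tool from outside, world axes, zero at the start; "moment": the same for the moment, N m; "finger_gap": finger opening in mm.
Only numpy, scipy, OpenCV 4.12 (cv2) and the standard library are available. Lean on these libraries where they do the work, as an engineer would, in place of code of your own. Each camera call takes 0.05 s, during which the arm holds its last target.

## Working session

There is one attempt and no reset: what is moved stays moved. The work goes in short steps, Python scripts to look and compute and a tool call to move; the robot and the scene stay as the last step left them, time stands still between calls to the robot, and variables do not carry over. Pictures are saved under pics/ and viewed, and the job is handed in when it is done.

Besides the shell and the picture viewer there is one more tool, called after ">>>" as name(argument=value, ...) on one line, values as JSON. apply_moves: Moves the arm, as the interface text tells. Its arguments: {"type":"object","properties":{"plan":{"type":"array","items":{"type":"number"}},"force":{"type":"number"}},"required":["plan"]}

```bash
mkdir -p pics; ls
python3 - <<'E'
from cell import readout, cams, manip
import cv2
s=readout.read_state(); print(s)
for n in ["scene","side","wrist"]:
    c=cams.camera(n); cv2.imwrite(f"pics/{n}0.png",c["image"][:,:,::-1])
    print(n,{k:v for k,v in c.items() if k!="image"})
print(dir(manip),manip.grip_depth)
E
```

```text
pics
{'clock': 0.0, 'joints': array([ 1.20041919e+00,  3.00448468e-01,  1.52158882e+00, -8.96593157e-06,
        1.32072202e+00, -6.65797547e-02]), 'qd': array([ 0.00178628,  0.00100262,  0.00031858, -0.00052438,  0.00037503,
       -0.00117187]), 'effort': array([-2.75605358e-03, -5.31795931e+01, -3.52746928e+01,  7.07147084e-02,
        2.43282382e-02, -1.09408475e-04]), 'eef_pos': array([164.41728996, 524.5388592 , 184.09549203]), 'eef_rot': array([-1.62993238,  1.56962963, -1.93372754]), 'wrist_force': array([0.0884276 , 0.51537445, 0.77734772]), 'moment': array([-0.01422273, -0.01565122,  0.00679371]), 'finger_gap': 93.95149294956786}
scene {'fovy': 57.374157299457025, 'cx': 275.17269095222923, 'cy': 214.6128105024831, 'position': array([185.66611418, 940.0557545 , 477.40592567]), 'orientation': array([-2.04399235, -0.01680134, -2.65003982])}
side {'fovy': 42.2253623911162, 'cx': 272.5292743841334, 'cy': 204.91700623835732, 'position': array([ 448.48753602, -482.75914413,  794.17932257]), 'orientation': array([-2.29981186, -0.00798517, -0.12287701])}
wrist {'fovy': 60.390670463193935, 'cx': 281.8932049074771, 'cy': 211.22969866388286, 'T_tool_cam': array([[-1.31870745e-03, -2.63804855e-01,  9.64575170e-01,
        -2.01119970e+02],
       [ 9.99999033e-01,  7.75874076e-05,  1.38835639e-03,
        -5.33820844e-01],
       [-4.41094044e-04,  9.64576069e-01,  2.63804498e-01,
        -7.58762492e+01],
       [ 0.00000000e+00,  0.00000000e+00,  0.00000000e+00,
         1.00000000e+00]])}
['Unreachable', '__class__', '__delattr__', '__dict__', '__dir__', '__doc__', '__eq__', '__format__', '__ge__', '__getattribute__', '__getstate__', '__gt__', '__hash__', '__init__', '__init_subclass__', '__le__', '__lt__', '__module__', '__ne__', '__new__', '__reduce__', '__reduce_ex__', '__repr__', '__setattr__', '__sizeof__', '__str__', '__subclasshook__', '__weakref__', 'grip_depth'] 18.8
```

View pics/scene0.png

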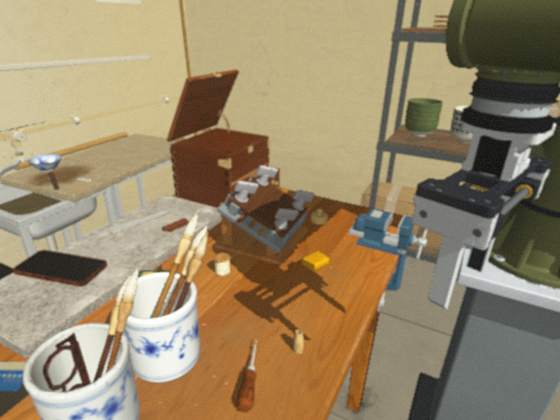

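View pics/side0.png

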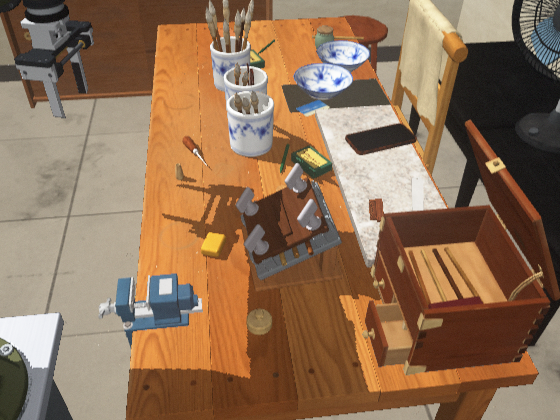

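View pics/wrist0.png

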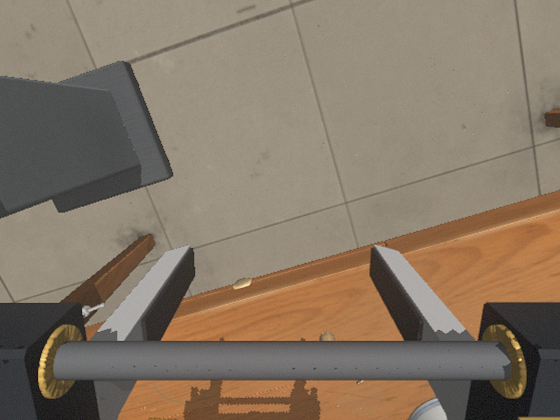

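The side view shows the press at about (290,220) and the wax at (213,244). The brass weight is at (260,320) and the chest is on the right. In the scene view the press is at about (268,215), the spool at (222,264) and the wax at (316,260). I'll enlarge both views.

Run:
```python
import cv2
a=cv2.imread("pics/side0.png")[155:285,225:355]; cv2.imwrite("pics/side0c.png",cv2.resize(a,(780,780)[:2],interpolation=cv2.INTER_CUBIC)[:600] if 0 else cv2.resize(a,(598,598),interpolation=cv2.INTER_CUBIC))
a=cv2.imread("pics/scene0.png")[155:275,200:340]; cv2.imwrite("pics/scene0c.png",cv2.resize(a,(700,600),interpolation=cv2.INTER_CUBIC))
```

```text
(no output)
```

View pics/side0c.png

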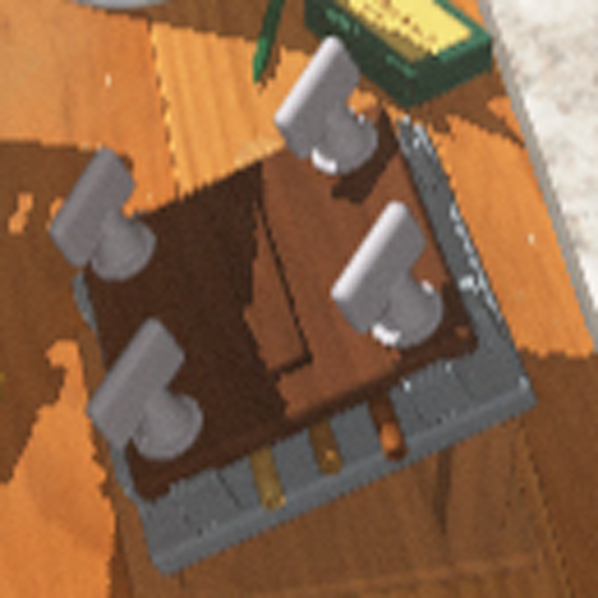

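View pics/scene0c.png

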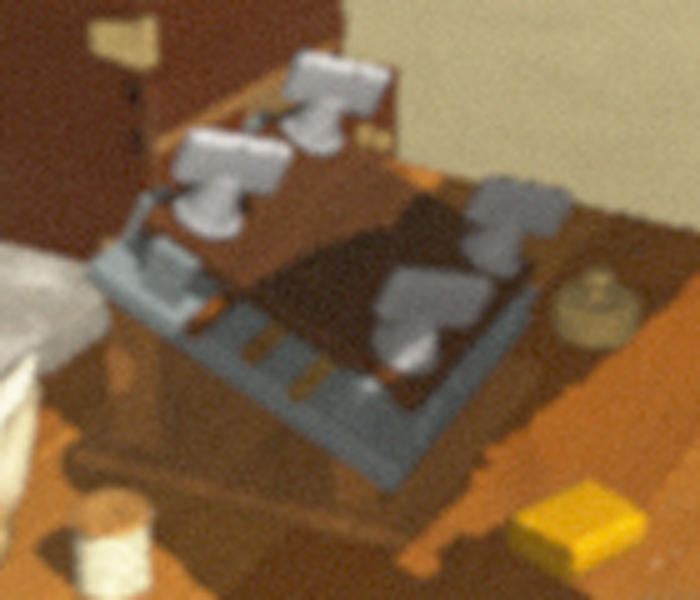

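```bash
cat > h.py <<'E'
import numpy as np, cv2
from scipy.spatial.transform import Rotation as R
from scipy.optimize import least_squares
def eul(e): return R.from_euler('xyz',e)
def Kf(c,h=420): return (h/2)/np.tan(np.radians(c['fovy'])/2)
SC=dict(fovy=57.374157299457025,cx=275.17269095222923,cy=214.6128105024831,position=np.array([185.66611418,940.0557545,477.40592567]),orientation=np.array([-2.04399235,-0.01680134,-2.65003982]))
SI=dict(fovy=42.2253623911162,cx=272.5292743841334,cy=204.91700623835732,position=np.array([448.48753602,-482.75914413,794.17932257]),orientation=np.array([-2.29981186,-0.00798517,-0.12287701]))
def proj(c,P):
    p=(np.atleast_2d(P)-c['position'])@eul(c['orientation']).as_matrix() if 'R' not in c else (np.atleast_2d(P)-c['position'])@c['R']
    f=Kf(c); return np.c_[c['cx']+f*p[:,0]/p[:,2], c['cy']+f*p[:,1]/p[:,2]]
T_TC=np.array([[-1.31870745e-03,-2.63804855e-01,9.64575170e-01,-2.01119970e+02],[9.99999033e-01,7.75874076e-05,1.38835639e-03,-5.33820844e-01],[-4.41094044e-04,9.64576069e-01,2.63804498e-01,-7.58762492e+01]])
def wcam(pos,rot):
    Rt=eul(rot).as_matrix()
    return dict(fovy=60.390670463193935,cx=281.8932049074771,cy=211.22969866388286,position=np.array(pos)+Rt@T_TC[:,3],R=Rt@T_TC[:,:3])
# press: (x,y,yaw,zb) of bed_mid
def bedR(yaw): return (R.from_euler('z',yaw)*R.from_euler('y',-np.radians(25))).as_matrix()
def bedpt(b,l): return np.array([b[0],b[1],b[3]])+np.atleast_2d(l)@bedR(b[2]).T
NUT=dict(nl=(-52,52),nr=(-52,-52),fl=(52,52),fr=(52,-52))
def barang(q): return 0.85-q   # bar dir angle from upslope, ccw
def barloc(n,q,a,t,z): # along a, across t, z rel. to grip
    x,y=NUT[n]; th=barang(q); d=np.array([np.cos(th),np.sin(th)]); p=np.array([-d[1],d[0]])
    return np.r_[np.array([x,y])+a*d+t*p, 65-5*q+z]
E
python3 - <<'E'
from h import *
S=lambda u,v:(225+u/4.6,155+v/4.6)
C=lambda u,v:(200+u/5,155+v/5)
obs=[(SI,(-82.5,-82.5,0),S(155,555)),(SI,(82.5,-82.5,0),S(530,388)),(SI,(82.5,82.5,0),S(405,122)),
(SC,(-82.5,82.5,0),C(390,468)),(SC,(82.5,82.5,0),C(92,262)),(SC,(-82.5,-82.5,0),C(535,290))]
def f(b): return np.concatenate([(proj(c,bedpt(b,l))[0]-o) for c,l,o in obs])
r=least_squares(f,[550,0,0,80]); print(r.x,r.fun.round(1))
E
```

```text
[5.74480541e+02 2.48145990e+02 8.60526660e-02 7.87404273e+01] [-0.9  1.4  0.6 -1.4  2.9 -1.6  3.2  0.4 -0.4 -1.3 -0.3  3.4]
```

Run:
```python
from h import *
print(eul([-1.62993238,1.56962963,-1.93372754]).as_matrix().round(3))
print(eul([-1.62993238,1.56962963,-1.93372754]).as_matrix()@T_TC[:,3])
```

```text
[[-0.     0.299  0.954]
 [-0.001  0.954 -0.299]
 [-1.    -0.001 -0.   ]]
[-72.47811382  22.40789201 201.12568678]
```

```bash
cat >> h.py <<'E'
def ray0(c,uv,z=0):
    f=Kf(c); d=eul(c['orientation']).as_matrix()@np.array([(uv[0]-c['cx'])/f,(uv[1]-c['cy'])/f,1]); p=c['position']; return p+d*(z-p[2])/d[2]
def toolR(b,th): # tool x=-n, y = bed y rotated by th
    B=bedR(b[2]); n=B[:,2]; y=B@np.array([-np.sin(th),np.cos(th),0]); x=-n; return np.c_[x,y,np.cross(x,y)]
def delta(pos,rot,P,Rg):
    R0=eul(rot).as_matrix(); return R.from_matrix(R0.T@Rg).as_rotvec(), R0.T@(np.array(P)-pos), Rg.T@(np.array(P)-pos)
E
python3 - <<'E'
from h import *
for n,u in dict(potA=(250,150),potB=(232,85),screw=(185,140),wax=(213,250),weight=(260,333),chestcorner=(385,290)).items(): print(n,ray0(SI,u).round())
print('spool',ray0(SC,(223,274)).round(),'wax',ray0(SC,(316,266)).round(),'pot',ray0(SC,(165,380)).round())
b=[574.5,248,.086,78.7]
P=bedpt(b,[0,0,176])[0]; print(P)
for d in delta([164.4,524.5,184.1],[-1.62993238,1.56962963,-1.93372754],P,toolR(b,0)): print(d.round(3), np.linalg.norm(d))
E
```

```text
potA [533. 607.   0.]
potB [511. 932.   0.]
screw [374. 668.   0.]
wax [429. 278.  -0.]
weight [501.  70.   0.]
chestcorner [743. 138.  -0.]
spool [585. 409.   0.] wax [426. 285.   0.] pot [507. 667.   0.]
[500.3940767  241.61113214 238.21017052]
[-0.383 -0.431  0.086] 0.5832328787912546
[ -53.941 -169.487  405.229] 442.54496007833586
[  82.163 -310.703  304.235] 442.54496007833603
```

>>> apply_moves(plan=[0, 0, 0, -0.0067, -0.0212, 0.0507, 100, 0, 0, 0, -0.0067, -0.0212, 0.0507, 100, 0, 0, 0, -0.0067, -0.0212, 0.0507, 100, 0, 0, 0, -0.0067, -0.0212, 0.0507, 100, 0, 0, 0, -0.0067, -0.0212, 0.0507, 100])

```text
clock: 0.78
eef_pos: [375.8, 346.5, 218.3]
eef_rot: [-2.204, 1.571, -2.508]
wrist_force: [0.7, 0.5, 0.6]
finger_gap: 93.9
```

>>> apply_moves(plan=[0, 0, 0, -0.0067, -0.0212, 0.0507, 100, 0, 0, 0, -0.0067, -0.0212, 0.0507, 100, 0, 0, 0, -0.0067, -0.0212, 0.0507, 100, -0.096, -0.108, 0.021, 0, 0, 0, 100, -0.096, -0.108, 0.021, 0, 0, 0, 100])

```text
clock: 1.4
eef_pos: [501.5, 241.0, 237.8]
eef_rot: [0.092, 1.348, -0.017]
wrist_force: [0.3, 0.3, 0.7]
finger_gap: 94.2
```

>>> apply_moves(plan=[-0.096, -0.108, 0.021, 0, 0, 0, 100, -0.096, -0.108, 0.021, 0, 0, 0, 100, 0, 0, 0, 0, 0, 0, 100])

```text
clock: 1.78
eef_pos: [499.8, 241.5, 238.0]
eef_rot: [-0.003, 1.134, 0.083]
wrist_force: [0.7, 0.4, 0.4]
finger_gap: 94.3
```

```bash
cat >> h.py <<'E'
def snap(tag):
    from cell import readout,cams
    s=readout.read_state(); c=cams.camera("wrist"); cv2.imwrite(f"pics/{tag}.png",c["image"][:,:,::-1])
    import json; json.dump(dict(pos=list(s['eef_pos']),rot=list(s['eef_rot'])),open(f"pics/{tag}.json","w"))
    print(s['clock'],s['eef_pos'].round(1),s['eef_rot'].round(4),'F',s['wrist_force'].round(1),'j',s['joints'].round(2)); return s
def cam(tag):
    import json; d=json.load(open(f"pics/{tag}.json")); return wcam(d['pos'],d['rot'])
E
python3 - <<'E'
from h import *
s=snap("w1")
b=[574.5,248,.086,78.7]
for d in delta(s['eef_pos'],s['eef_rot'],bedpt(b,[0,0,176])[0],toolR(b,0)): print(d.round(3))
E
```

```text
1.775 [499.8 241.5 238. ] [-0.0034  1.1343  0.0834] F [0.7 0.4 0.4] j [ 0.47  0.03  1.77 -0.2   0.94 -1.11]
[0.001 0.    0.001]
[0.079 0.06  0.655]
[0.079 0.06  0.655]
```

View pics/w1.png

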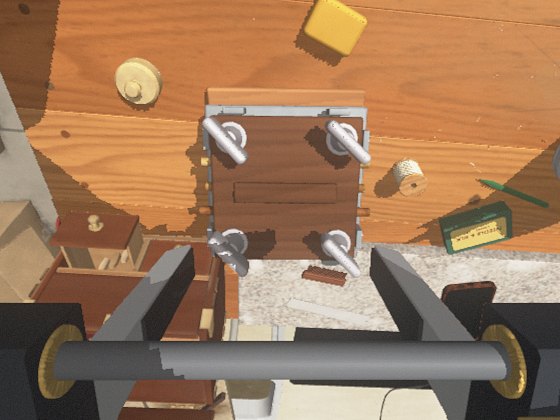

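The wrist view from above shows the near nuts at the top, right one at (226,139) and left one at (349,142). The far nuts are lower down, right one at (229,252) and left one at (342,254). I'll take a second view from a shifted position.

>>> apply_moves(plan=[0, 0, 0, 0, -0.04, -0.03, 100, 0, 0, 0, 0, -0.04, -0.03, 100, 0, 0, 0, 0, 0, 0, 100])

```text
clock: 2.2
eef_pos: [453.0, 155.5, 212.6]
eef_rot: [-0.002, 1.136, 0.08]
wrist_force: [0.1, 0.7, 0.5]
finger_gap: 93.9
```

Run:
```python
from h import *
snap("w2")
for t,x0,y0 in (("w1",190,80),("w2",0,0)):
    a=cv2.imread(f"pics/{t}.png")
    if t=="w1": cv2.imwrite("pics/w1c.png",cv2.resize(a[100:290,190:390],(800*1,760),interpolation=cv2.INTER_CUBIC)[:600] if 0 else cv2.resize(a[95:285,190:390],(630,598),interpolation=cv2.INTER_CUBIC))
```

```text
2.2 [453.  155.5 212.6] [-0.0016  1.136   0.0804] F [0.1 0.7 0.5] j [ 0.31 -0.14  1.99 -0.13  0.87 -1.28]
```

View pics/w1c.png

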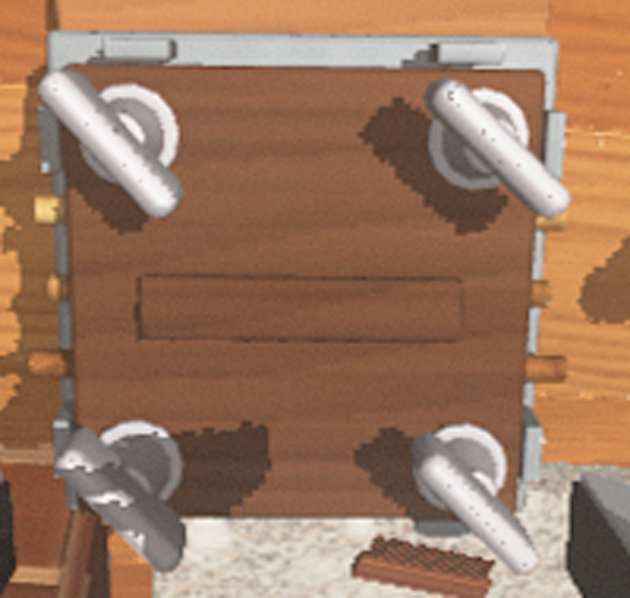

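View pics/w2.png

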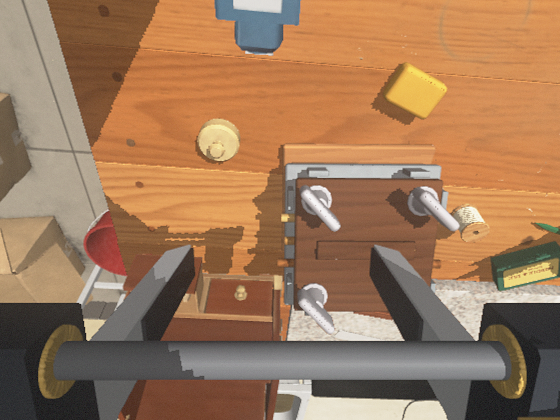

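Run:
```python
from h import *
a=cv2.imread("pics/w2.png"); cv2.imwrite("pics/w2c.png",cv2.resize(a[155:345,275:475],(800,760),interpolation=cv2.INTER_CUBIC)[:] if 0 else cv2.resize(a[155:345,275:475],(630,598),interpolation=cv2.INTER_CUBIC))
```

```text
(no output)
```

View pics/w2c.png

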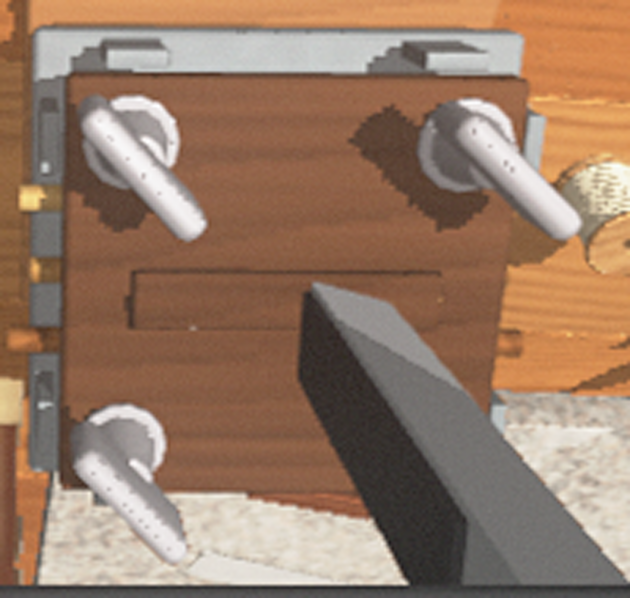

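```bash
cat > fit.py <<'E'
from h import *
c1,c2=cam("w1"),cam("w2")
A=lambda u,v:np.array((190+u/3.15,95+v/3.15)); B=lambda u,v:np.array((275+u/3.15,155+v/3.15))
bars=[(c1,'nr',A(172,208),A(48,82)),(c1,'nl',A(560,208),A(440,90)),(c1,'fr',A(165,568),A(65,455)),(c1,'fl',A(528,565),A(428,460)),
(c2,'nr',B(195,230),B(92,115)),(c2,'nl',B(568,230),B(468,118)),(c2,'fr',B(178,555),B(82,460))]
pts=[(c1,(-72.5,-72.5,31),A(67,65)),(c1,(-72.5,72.5,31),A(548,70)),(c1,(72.5,72.5,31),A(522,515)),(c2,(-72.5,-72.5,31),B(68,75)),(c2,(-72.5,72.5,31),B(520,80)),(c2,(72.5,-72.5,31),B(65,487)),
(c1,(-82.5,-82.5,0),A(50,37)),(c1,(-82.5,82.5,0),A(557,42)),(c2,(-82.5,-82.5,0),B(36,32)),(c2,(-82.5,82.5,0),B(522,35))]
N=['nl','nr','fl','fr']
def f(p):
    b=p[:4]; q=dict(zip(N,p[4:8])); o=[]
    for c,n,e1,e2 in bars:
        for a,e in ((p[8],e1),(-p[8],e2)): o.append(proj(c,bedpt(b,barloc(n,q[n],a,0,11)))[0]-e)
    for c,l,e in pts: o.append(0.7*(proj(c,bedpt(b,l))[0]-e))
    return np.concatenate(o)
r=least_squares(f,[574,248,.086,78.7,.1,.1,.1,.1,22.5],loss='soft_l1')
print(r.x.round(3)); print(r.fun.reshape(-1,2).round(1).tolist())
E
python3 fit.py
```

```text
[5.75907e+02 2.51326e+02 7.40000e-02 7.37030e+01 3.30000e-02 9.40000e-02
 9.10000e-02 1.23000e-01 2.25900e+01]
[[-0.7, 0.2], [0.4, -0.1], [-0.3, 0.6], [0.8, 0.1], [2.8, -1.1], [0.6, 0.0], [0.3, 0.4], [0.2, 0.1], [0.6, 0.4], [-0.6, 0.6], [-0.2, 0.2], [-1.4, 1.6], [0.3, -0.1], [0.5, -1.5], [-1.2, -0.2], [-0.3, 0.0], [-1.5, 1.1], [-0.5, -0.2], [2.0, -0.6], [-1.5, 0.3], [-0.6, -1.4], [0.3, -1.0], [-0.7, -0.8], [0.0, -0.7]]
```

Run:
```python
from h import *
c1,c2=cam("w1"),cam("w2")
o=[(c1,(222,238)),(c2,(281,277)),(SI,(380,213))]
f=lambda p:np.concatenate([proj(c,p)[0]-u for c,u in o])
for sel in ([0,1],[0,1,2],[0,2]):
    g=lambda p:f(p).reshape(-1,2)[sel].ravel()
    r=least_squares(g,[700,150,100]); print(r.x.round(),r.fun.round(1))
```

```text
[710. 175.  25.] [ 0.1 -0.2 -0.1  0.2]
[699. 187.  59.] [  5.8  12.5   9.2  15.  -20.9  38.4]
[701. 194.  75.] [ 10.   22.8 -19.9  29.6]
```

Run:
```python
from h import *
a=cv2.imread("pics/side0.png")[150:400,330:560]; cv2.imwrite("pics/side0d.png",cv2.resize(a,(552,600),interpolation=cv2.INTER_CUBIC))
```

```text
(no output)
```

View pics/side0d.png

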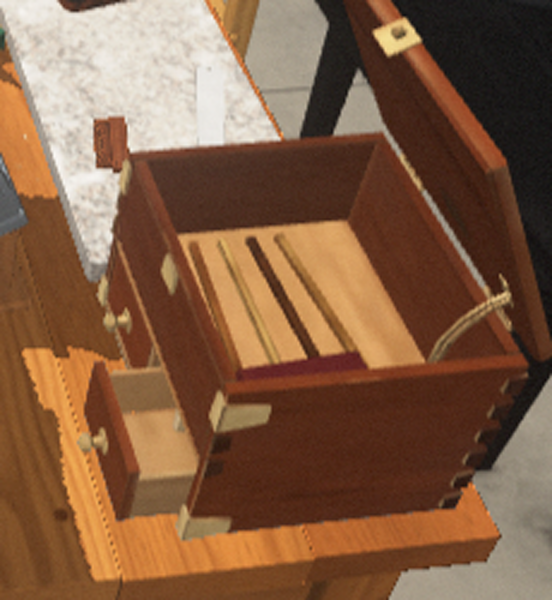

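Run:
```python
from h import *
p=ray0(SI,(407,373)); print(p)
for z in (80,100,120,140,160): print(z,proj(SI,[p[0],p[1],z]).round(), ray0(SI,(386,215),z).round(), ray0(SI,(424,310),z).round(),ray0(SI,(540,210),z).round())
```

```text
[731.37062232 -34.72122705   0.        ]
80 [[416. 345.]] [767. 256.  80.] [765.  28.  80.] [1072.  236.   80.]
100 [[418. 337.]] [758. 235. 100.] [756.  13. 100.] [1054.  216.  100.]
120 [[421. 329.]] [749. 215. 120.] [748.  -1. 120.] [1037.  195.  120.]
140 [[424. 321.]] [740. 194. 140.] [739. -15. 140.] [1019.  175.  140.]
160 [[426. 313.]] [731. 173. 160.] [730. -29. 160.] [1002.  155.  160.]
```

```bash
cat >> h.py <<'E'
b0=[575.9,251.3,.074,73.7]
def goal(n,q,up=0,b=b0,depth=18.8,off=(0,0)):
    g=barloc(n,q,0,0,up-depth); g[0]+=off[0]; g[1]+=off[1]
    return bedpt(b,g)[0], toolR(b,barang(q))
def go(n,q,up=0,**k):
    from cell import readout
    s=readout.read_state(); w,a,a2=delta(s['eef_pos'],s['eef_rot'],*goal(n,q,up,**k))
    print('t',round(s['clock'],2),n,'rot',w.round(3),'shift(old)',a.round(1),'shift(new)',a2.round(1),'gap',round(s['finger_gap'],1),'j',s['joints'].round(2))
E
python3 - <<'E'
from h import *
go('nl',.033,50)
go('nl',.033,0)
E
```

```text
t 2.25 nl rot [-0.809  0.002 -0.003] shift(old) [ 85.5 137.2   6.5] shift(new) [ 85.   90.1 104. ] gap 94.1 j [ 0.32 -0.14  1.99 -0.13  0.87 -1.28]
t 2.25 nl rot [-0.809  0.002 -0.003] shift(old) [135.5 137.    6.5] shift(new) [135.   90.1 104. ] gap 94.1 j [ 0.32 -0.14  1.99 -0.13  0.87 -1.28]
```

>>> apply_moves(plan=[0, 0, 0, 0.0285, 0.0457, 0.0022, 50, 0, 0, 0, 0.0285, 0.0457, 0.0022, 50, 0, 0, 0, 0.0285, 0.0457, 0.0022, 50, -0.162, 0, 0, 0, 0, 0, 50, -0.162, 0, 0, 0, 0, 0, 50])

```text
clock: 2.88
eef_pos: [484.3, 299.0, 137.3]
eef_rot: [-0.333, 1.135, 0.083]
wrist_force: [-0.4, -0.2, -0.1]
finger_gap: 48.5
```

>>> apply_moves(plan=[-0.162, 0, 0, 0, 0, 0, 50, -0.162, 0, 0, 0, 0, 0, 50, -0.161, 0, 0, 0, 0, 0, 50, 0, 0, 0, 0, 0, 0, 50])

```text
clock: 3.38
eef_pos: [484.4, 298.3, 138.1]
eef_rot: [-0.81, 1.134, 0.083]
wrist_force: [-0.7, -0.2, -0.8]
finger_gap: 47.0
```

Run:
```python
from h import *
snap("w3"); go('nl',.033,0)
```

```text
3.375 [484.4 298.3 138.1] [-0.8105  1.134   0.0833] F [-0.7 -0.2 -0.8] j [ 0.59  0.19  1.85 -0.31  0.75 -1.68]
t 3.42 nl rot [-0.     0.003 -0.002] shift(old) [49.4 -1.5 -0.9] shift(new) [49.4 -1.4 -0.8] gap 46.9 j [ 0.59  0.19  1.85 -0.31  0.75 -1.68]
```

View pics/w3.png

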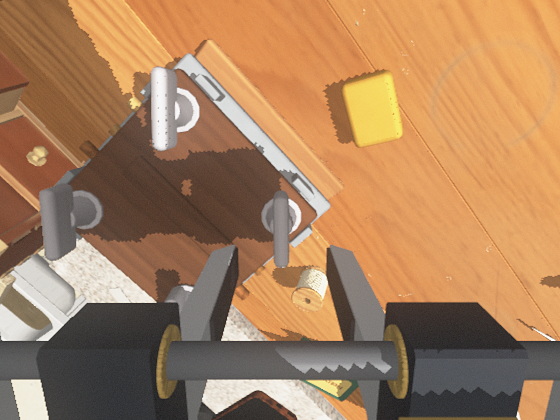

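The near-left bar stands vertical at column 282, midway between the finger tips at 237 and 328. It is well aligned, so I'll descend and grip.

>>> apply_moves(plan=[0, 0, 0, 0.025, -0.001, -0.0005, 50, 0, 0, 0, 0.0235, 0, 0, 50, 0, 0, 0, 0, 0, 0, 5, 0, 0, 0, 0, 0, 0, 5, 0, 0, 0, 0, 0, 0, 5], force=30)

```text
clock: 4.05
eef_pos: [504.8, 298.4, 95.4]
eef_rot: [-0.81, 1.132, 0.085]
wrist_force: [0.1, -0.9, -0.1]
finger_gap: 20.3
```

Run:
```python
from h import *
from cell import readout
go('nl',.033,0); s=readout.read_state(); print(s['wrist_force'],s['moment'])
```

```text
t 4.05 nl rot [ 0.003  0.005 -0.002] shift(old) [ 2.1 -0.1 -0.2] shift(new) [ 2.1 -0.1 -0.2] gap 20.3 j [ 0.57  0.28  1.84 -0.33  0.65 -1.67]
[ 0.14096258 -0.88832884 -0.08793917] [ 0.0788868   0.28403537 -0.03173593]
```

>>> apply_moves(plan=[0, 0, 0, 0, 0, 0, 2, 0, 0, 0, 0, 0, 0, 2], force=30)

```text
clock: 4.3
eef_pos: [504.5, 298.5, 94.9]
eef_rot: [-0.81, 1.133, 0.085]
wrist_force: [-5.9, 2.2, 2.7]
finger_gap: 9.4
```

>>> apply_moves(plan=[0.174, 0, 0, 0.0009, 0, 0, 2, 0.174, 0, 0, 0.0009, 0, 0, 2, 0.174, 0, 0, 0.0009, 0, 0, 2, 0.174, 0, 0, 0.0009, 0, 0, 2, 0.174, 0, 0, 0.0009, 0, 0, 2])

```text
clock: 4.92
eef_pos: [506.7, 298.0, 91.1]
eef_rot: [0.063, 1.133, 0.083]
wrist_force: [-5.7, -5.0, 9.2]
finger_gap: 10.0
```

>>> apply_moves(plan=[0, 0, 0, 0, 0, 0, 2])

```text
clock: 5.05
eef_pos: [506.7, 297.9, 91.0]
eef_rot: [0.06, 1.133, 0.082]
wrist_force: [-5.1, -4.3, 7.5]
finger_gap: 9.8
```

Run:
```python
from h import *
from cell import readout
go('nl',.9,0); s=readout.read_state(); print(s['wrist_force'],s['moment'])
```

```text
t 5.05 nl rot [-0.002  0.001 -0.004] shift(old) [1.7 0.4 0.1] shift(new) [1.7 0.4 0.1] gap 9.8 j [ 0.57  0.29  1.84 -0.34  0.64 -0.79]
[-5.05403566 -4.27383259  7.47057408] [-0.79380421  0.33987991 -0.43177429]
```

>>> apply_moves(plan=[0, 0, 0, 0, 0, 0, 45, 0, 0, 0, 0, 0, 0, 45, 0, 0, 0, 0, 0, 0, 45, 0, 0, 0, -0.03, 0, 0, 45, 0, 0, 0, -0.03, 0, 0, 45])

```text
clock: 5.68
eef_pos: [480.8, 295.9, 145.0]
eef_rot: [0.057, 1.134, 0.083]
wrist_force: [0.5, 0.5, 0.6]
finger_gap: 42.0
```

Run:
```python
from h import *
snap("w4"); go('fr',.123,50)
```

```text
5.675 [480.8 295.9 145. ] [0.0571 1.1342 0.0826] F [0.5 0.5 0.6] j [ 0.59  0.17  1.85 -0.3   0.76 -0.82]
t 5.72 fr rot [-0.777  0.006 -0.004] shift(old) [ 11.  -99.1 108. ] shift(new) [  11.1 -146.4    7.6] gap 42.3 j [ 0.59  0.16  1.85 -0.3   0.76 -0.82]
```

View pics/w4.png

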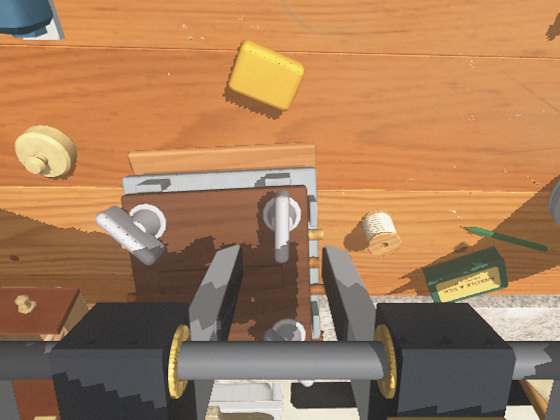

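The near-left bar now points up the slope, at (282,230). Next is the far right nut.

>>> apply_moves(plan=[0, 0, 0, 0.0037, -0.033, 0.036, 50, 0, 0, 0, 0.0037, -0.033, 0.036, 50, 0, 0, 0, 0.0037, -0.033, 0.036, 50, -0.156, 0, 0, 0, 0, 0, 50, -0.156, 0, 0, 0, 0, 0, 50])

```text
clock: 6.35
eef_pos: [587.3, 198.7, 177.2]
eef_rot: [-0.26, 1.134, 0.082]
wrist_force: [0.2, -0.1, -0.3]
finger_gap: 47.0
```

>>> apply_moves(plan=[-0.156, 0, 0, 0, 0, 0, 50, -0.156, 0, 0, 0, 0, 0, 50, -0.156, 0, 0, 0, 0, 0, 50, 0, 0, 0, 0, 0, 0, 50])

```text
clock: 6.85
eef_pos: [586.9, 199.4, 177.4]
eef_rot: [-0.722, 1.134, 0.083]
wrist_force: [0.1, 0.3, 0.2]
finger_gap: 46.8
```

Run:
```python
from h import *
snap("w5"); go('fr',.123,0)
```

```text
6.85 [586.9 199.4 177.4] [-0.7215  1.1338  0.083 ] F [0.1 0.3 0.2] j [ 0.31  0.22  1.7  -0.14  0.79 -1.99]
t 6.9 fr rot [ 0.     0.003 -0.002] shift(old) [45.4 -0.8  1.5] shift(new) [45.4 -0.7  1.6] gap 46.8 j [ 0.31  0.22  1.7  -0.14  0.79 -1.98]
```

View pics/w5.png

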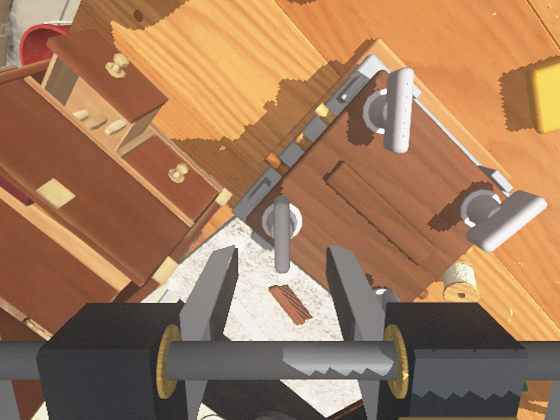

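The far right bar is at column 282 and centred. The chest at left stays well clear.

>>> apply_moves(plan=[0, 0, 0, 0.0225, 0, 0.0007, 40, 0, 0, 0, 0.0225, 0, 0.0007, 30, 0, 0, 0, 0, 0, 0, 2, 0, 0, 0, 0, 0, 0, 2, 0, 0, 0, 0, 0, 0, 2])

```text
clock: 7.52
eef_pos: [606.8, 202.1, 138.3]
eef_rot: [-0.721, 1.132, 0.084]
wrist_force: [0.9, -0.5, -0.3]
finger_gap: 9.6
```

>>> apply_moves(plan=[0, 0, 0, 0, 0, 0, 2])

```text
clock: 7.65
eef_pos: [606.8, 202.2, 138.3]
eef_rot: [-0.721, 1.132, 0.084]
wrist_force: [-1.2, -0.4, 1.9]
finger_gap: 9.9
```

Run:
```python
from h import *
from cell import readout
go('fr',.123,0); go('fr',.9,0);s=readout.read_state(); print(s['wrist_force'],s['moment'])
```

```text
t 7.65 fr rot [ 0.003  0.004 -0.002] shift(old) [ 1.4 -0.6 -0.4] shift(new) [ 1.5 -0.6 -0.4] gap 9.9 j [ 0.31  0.31  1.69 -0.14  0.72 -1.98]
t 7.65 fr rot [ 0.78   0.003 -0.003] shift(old) [ 5.3 -0.6 -0.5] shift(new) [ 5.3 -0.7  0.1] gap 9.9 j [ 0.31  0.31  1.69 -0.14  0.72 -1.98]
[-1.16719517 -0.43708093  1.90229609] [0.02915679 0.39935482 0.01434357]
```

>>> apply_moves(plan=[0.156, 0, 0, 0.0009, 0, 0, 2, 0.156, 0, 0, 0.0009, 0, 0, 2, 0.156, 0, 0, 0.0009, 0, 0, 2, 0.156, 0, 0, 0.0009, 0, 0, 2, 0.156, 0, 0, 0.0009, 0, 0, 2])

```text
clock: 8.28
eef_pos: [609.1, 201.4, 134.9]
eef_rot: [0.061, 1.132, 0.081]
wrist_force: [-6.7, -9.8, 11.3]
finger_gap: 9.6
```

>>> apply_moves(plan=[0, 0, 0, 0, 0, 0, 2, 0, 0, 0, 0, 0, 0, 45, 0, 0, 0, 0, 0, 0, 45, 0, 0, 0, 0, 0, 0, 45, 0, 0, 0, -0.03, 0, 0, 45])

```text
clock: 8.9
eef_pos: [595.2, 200.9, 158.8]
eef_rot: [0.056, 1.137, 0.082]
wrist_force: [-0.5, -0.2, 0.2]
finger_gap: 41.7
```

>>> apply_moves(plan=[0, 0, 0, -0.03, 0, 0, 45, 0, 0, 0, 0, 0, 0, 45])

```text
clock: 9.15
eef_pos: [583.7, 200.5, 189.8]
eef_rot: [0.06, 1.13, 0.086]
wrist_force: [-0.4, -0.6, -0.8]
finger_gap: 42.2
```

Run:
```python
from h import *
snap("w6"); go('nr',.094,50)
```

```text
9.15 [583.7 200.5 189.8] [0.06   1.13   0.0857] F [-0.4 -0.6 -0.8] j [ 0.32  0.2   1.7  -0.14  0.82 -1.21]
t 9.2 nr rot [-0.805  0.004 -0.003] shift(old) [   6.2   -5.7 -103.7] shift(new) [  6.4  70.8 -75.9] gap 42.0 j [ 0.32  0.21  1.7  -0.14  0.82 -1.21]
```

View pics/w6.png

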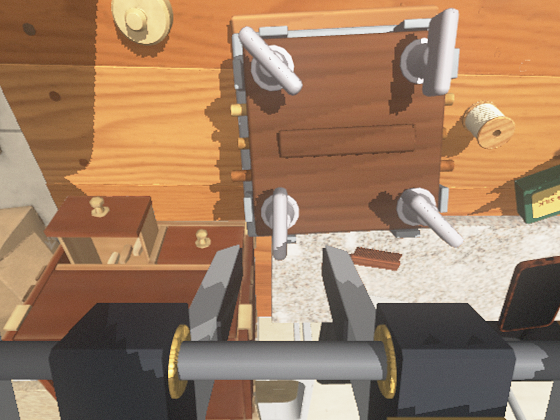

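The far right bar is at half-way, pointing up the slope at (280,225). The near right and far left bars are untouched. On to the near right nut.

>>> apply_moves(plan=[0, 0, 0, 0.003, -0.0027, -0.052, 50, 0, 0, 0, 0.003, -0.0027, -0.052, 50, -0.161, 0, 0, 0, 0, 0, 50, -0.161, 0, 0, 0, 0, 0, 50, -0.161, 0, 0, 0, 0, 0, 50])

```text
clock: 9.82
eef_pos: [491.5, 193.0, 136.8]
eef_rot: [-0.432, 1.135, 0.082]
wrist_force: [1.2, -0.4, -0.4]
finger_gap: 47.1
```

>>> apply_moves(plan=[-0.161, 0, 0, 0, 0, 0, 50, -0.161, 0, 0, 0, 0, 0, 50, 0, 0, 0, 0, 0, 0, 50])

```text
clock: 10.2
eef_pos: [491.6, 192.9, 137.0]
eef_rot: [-0.747, 1.135, 0.082]
wrist_force: [-0.0, -0.3, 0.4]
finger_gap: 47.0
```

Run:
```python
from h import *
snap("w7"); go('nr',.094,0)
```

```text
10.2 [491.6 192.9 137. ] [-0.7471  1.1351  0.0824] F [-0.  -0.3  0.4] j [ 0.37  0.08  1.98 -0.19  0.68 -1.9 ]
t 10.25 nr rot [-0.004  0.002 -0.003] shift(old) [49.1 -1.   0.8] shift(new) [49.1 -0.9  0.9] gap 47.1 j [ 0.37  0.08  1.97 -0.19  0.68 -1.9 ]
```

View pics/w7.png

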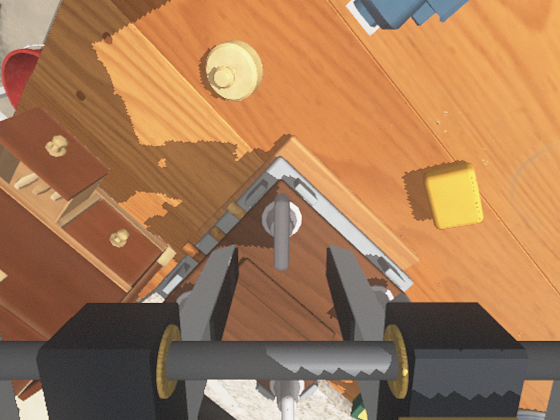

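The near right bar is vertical at column 282 and centred. I'll descend, grip and turn it.

>>> apply_moves(plan=[0, 0, 0, 0.024, -0.0004, 0.0004, 40, 0, 0, 0, 0.024, 0, 0, 30, 0, 0, 0, 0, 0, 0, 2, 0, 0, 0, 0, 0, 0, 2, 0, 0, 0, 0, 0, 0, 2])

```text
clock: 10.88
eef_pos: [512.3, 195.0, 95.5]
eef_rot: [-0.745, 1.133, 0.085]
wrist_force: [-0.3, 0.8, -2.6]
finger_gap: 9.7
```

>>> apply_moves(plan=[0, 0, 0, 0, 0, 0, 2])

```text
clock: 11.0
eef_pos: [512.4, 195.0, 95.4]
eef_rot: [-0.746, 1.133, 0.084]
wrist_force: [-3.7, 1.7, 1.1]
finger_gap: 9.3
```

Run:
```python
from h import *
go('nr',.9,0)
```

```text
t 11.0 nr rot [ 0.805  0.003 -0.004] shift(old) [ 6.5 -0.4 -0.4] shift(new) [ 6.5 -0.6  0. ] gap 9.3 j [ 0.36  0.18  1.97 -0.21  0.58 -1.89]
```

>>> apply_moves(plan=[0.161, 0, 0, 0.0009, 0, 0, 2, 0.161, 0, 0, 0.0009, 0, 0, 2, 0.161, 0, 0, 0.0009, 0, 0, 2, 0.161, 0, 0, 0.0009, 0, 0, 2, 0.161, 0, 0, 0.0009, 0, 0, 2])

```text
clock: 11.62
eef_pos: [514.6, 194.3, 91.8]
eef_rot: [0.061, 1.133, 0.081]
wrist_force: [-9.0, -10.0, 11.9]
finger_gap: 9.4
```

>>> apply_moves(plan=[0, 0, 0, 0, 0, 0, 2, 0, 0, 0, 0, 0, 0, 45, 0, 0, 0, 0, 0, 0, 45, 0, 0, 0, 0, 0, 0, 45, 0, 0, 0, -0.03, 0, 0, 45])

```text
clock: 12.25
eef_pos: [501.1, 193.6, 116.8]
eef_rot: [0.056, 1.137, 0.081]
wrist_force: [0.8, -0.9, 0.0]
finger_gap: 42.1
```

>>> apply_moves(plan=[0, 0, 0, -0.03, 0, 0, 45, 0, 0, 0, 0, 0, 0, 45])

```text
clock: 12.5
eef_pos: [489.6, 193.3, 147.1]
eef_rot: [0.06, 1.13, 0.086]
wrist_force: [1.1, 0.1, -0.9]
finger_gap: 42.3
```

Run:
```python
from h import *
snap("w8"); go('fl',.091,50)
```

```text
12.5 [489.6 193.3 147.1] [0.0603 1.13   0.086 ] F [ 1.1  0.1 -0.9] j [ 0.37  0.06  1.97 -0.19  0.7  -1.1 ]
t 12.55 fl rot [-0.808  0.004 -0.003] shift(old) [  8.5 108.7  98.4] shift(new) [  7.8   3.9 146.6] gap 42.3 j [ 0.37  0.06  1.97 -0.19  0.7  -1.1 ]
```

View pics/w8.png

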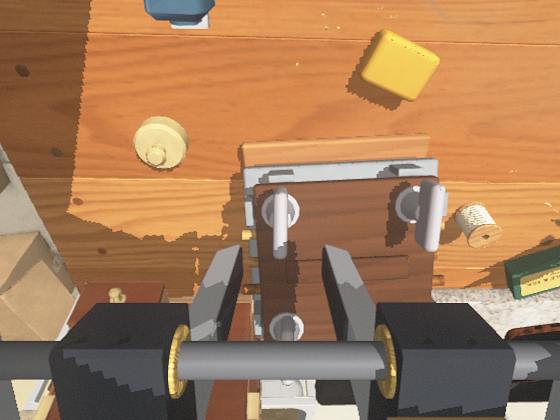

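The near right bar points up the slope at column 281. Next is the far left nut.

>>> apply_moves(plan=[0, 0, 0, 0.003, 0.036, 0.033, 50, 0, 0, 0, 0.003, 0.036, 0.033, 50, 0, 0, 0, 0.003, 0.0363, 0.0323, 50, -0.162, 0, 0, 0, 0, 0, 50, -0.162, 0, 0, 0, 0, 0, 50])

```text
clock: 13.18
eef_pos: [578.8, 303.3, 178.9]
eef_rot: [-0.274, 1.136, 0.081]
wrist_force: [0.7, -0.4, 0.1]
finger_gap: 46.9
```

>>> apply_moves(plan=[-0.162, 0, 0, 0, 0, 0, 50, -0.162, 0, 0, 0, 0, 0, 50, -0.162, 0, 0, 0, 0, 0, 50, 0, 0, 0, 0, 0, 0, 50])

```text
clock: 13.68
eef_pos: [578.7, 302.9, 179.6]
eef_rot: [-0.753, 1.135, 0.082]
wrist_force: [-0.6, -0.2, 0.6]
finger_gap: 47.1
```

Run:
```python
from h import *
snap("w9"); go('fl',.091,0)
```

```text
13.675 [578.7 302.9 179.6] [-0.7531  1.1352  0.0815] F [-0.6 -0.2  0.6] j [ 0.5   0.31  1.58 -0.23  0.86 -1.79]
t 13.72 fl rot [-0.002  0.002 -0.003] shift(old) [47.7 -0.4  1.2] shift(new) [47.7 -0.3  1.3] gap 47.0 j [ 0.5   0.31  1.58 -0.23  0.86 -1.78]
```

View pics/w9.png

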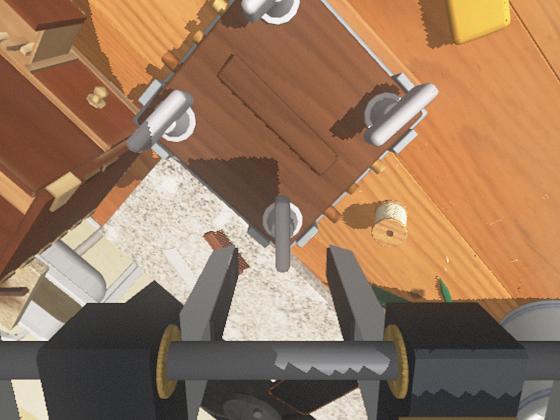

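The far left bar is centred at column 282.

>>> apply_moves(plan=[0, 0, 0, 0.0235, 0, 0.0006, 40, 0, 0, 0, 0.0235, 0, 0.0006, 30, 0, 0, 0, 0, 0, 0, 2, 0, 0, 0, 0, 0, 0, 2, 0, 0, 0, 0, 0, 0, 2])

```text
clock: 14.35
eef_pos: [598.9, 306.0, 139.7]
eef_rot: [-0.75, 1.133, 0.085]
wrist_force: [-1.0, 1.8, -3.6]
finger_gap: 9.6
```

>>> apply_moves(plan=[0, 0, 0, 0, 0, 0, 2])

```text
clock: 14.48
eef_pos: [599.0, 306.0, 139.6]
eef_rot: [-0.751, 1.133, 0.085]
wrist_force: [-3.5, 3.2, -0.9]
finger_gap: 9.7
```

>>> apply_moves(plan=[0.161, 0, 0, 0.0009, 0, 0, 2, 0.161, 0, 0, 0.0009, 0, 0, 2, 0.161, 0, 0, 0.0009, 0, 0, 2, 0.161, 0, 0, 0.0009, 0, 0, 2, 0.161, 0, 0, 0.0009, 0, 0, 2])

```text
clock: 15.1
eef_pos: [601.3, 305.0, 136.1]
eef_rot: [0.056, 1.133, 0.08]
wrist_force: [-7.1, -8.5, 8.5]
finger_gap: 9.3
```

>>> apply_moves(plan=[0, 0, 0, 0, 0, 0, 2, 0, 0, 0, 0, 0, 0, 45, 0, 0, 0, 0, 0, 0, 45, 0, 0, 0, 0, 0, 0, 45, 0, 0, 0, -0.03, 0, 0, 45])

```text
clock: 15.72
eef_pos: [587.8, 304.2, 160.4]
eef_rot: [0.049, 1.137, 0.08]
wrist_force: [-0.3, 0.9, 0.9]
finger_gap: 41.7
```

>>> apply_moves(plan=[0, 0, 0, -0.05, 0, -0.02, 45, 0, 0, 0, -0.05, 0.01, -0.02, 45, 0, 0, 0, 0, 0, 0, 45])

```text
clock: 16.1
eef_pos: [508.9, 311.6, 239.8]
eef_rot: [0.059, 1.128, 0.091]
wrist_force: [-0.3, 0.7, 0.2]
finger_gap: 42.6
```

Run:
```python
from h import *
snap("w10"); go('nl',.9,50)
```

```text
16.1 [508.9 311.6 239.8] [0.0595 1.1285 0.0912] F [-0.3  0.7  0.2] j [ 0.59  0.14  1.65 -0.25  0.97 -0.91]
t 16.15 nl rot [ 0.006  0.003 -0.006] shift(old) [ 82.7 -15.7 -64.8] shift(new) [ 83.  -15.7 -64.4] gap 42.3 j [ 0.59  0.14  1.65 -0.25  0.97 -0.91]
```

View pics/w10.png

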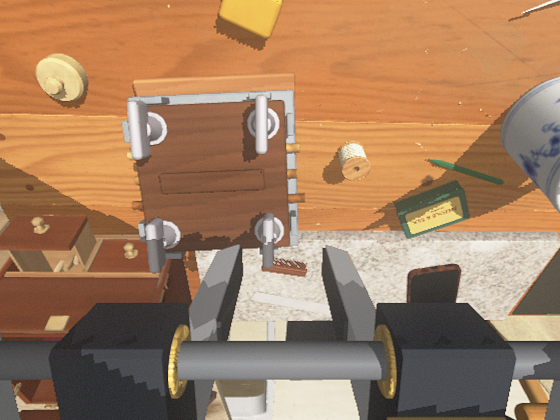

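All four bars point up the slope, at (139,130), (262,125), (155,245) and (268,240). That ends the first pass. Second pass, starting with near left.

>>> apply_moves(plan=[0, 0, 0, 0.041, -0.008, -0.0324, 50, 0, 0, 0, 0.041, -0.008, -0.0324, 50, 0, 0, 0, 0, 0, 0, 50])

```text
clock: 16.52
eef_pos: [484.6, 294.2, 130.0]
eef_rot: [0.044, 1.14, 0.075]
wrist_force: [1.0, 0.2, 0.9]
finger_gap: 47.0
```

Run:
```python
from h import *
snap("w11"); go('nl',.9,0)
```

```text
16.525 [484.6 294.2 130. ] [0.0438 1.1403 0.0746] F [1.  0.2 0.9] j [ 0.59  0.19  1.86 -0.31  0.73 -0.82]
t 16.57 nl rot [ 0.006 -0.002 -0.002] shift(old) [48.6  1.4  0.9] shift(new) [48.6  1.5  0.8] gap 47.1 j [ 0.59  0.19  1.85 -0.31  0.74 -0.82]
```

View pics/w11.png

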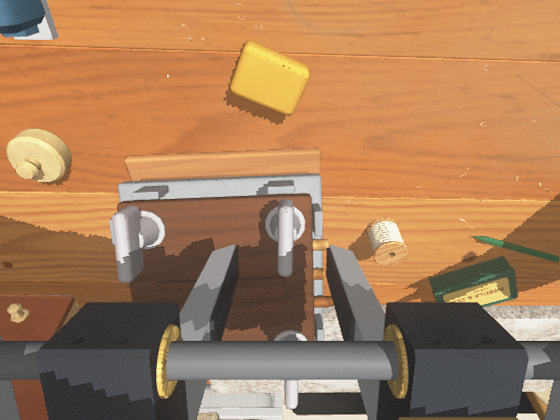

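The bar is at column 286, about 1.5 mm to +y, which agrees with the computed offset. I'll descend with that shift.

>>> apply_moves(plan=[0, 0, 0, 0.024, 0.0012, 0.0005, 40, 0, 0, 0, 0.024, 0, 0, 30, 0, 0, 0, 0, 0, 0, 2, 0, 0, 0, 0, 0, 0, 2, 0, 0, 0, 0, 0, 0, 2])

```text
clock: 17.2
eef_pos: [507.6, 298.2, 92.7]
eef_rot: [0.052, 1.132, 0.082]
wrist_force: [2.3, -7.3, 1.3]
finger_gap: 9.3
```

>>> apply_moves(plan=[0, 0, 0, 0, 0, 0, 2], force=40)

```text
clock: 17.32
eef_pos: [507.5, 298.2, 92.7]
eef_rot: [0.052, 1.132, 0.082]
wrist_force: [1.9, -7.5, 1.6]
finger_gap: 9.7
```

Run:
```python
from h import *
go('nl',1.7,0)
```

```text
t 17.32 nl rot [ 0.805  0.001 -0.004] shift(old) [ 6.8  0.1 -1.4] shift(new) [ 6.8 -0.9 -1. ] gap 9.7 j [ 0.57  0.29  1.84 -0.34  0.65 -0.8 ]
```

>>> apply_moves(plan=[0.162, 0, 0, 0.001, 0, 0, 2, 0.162, 0, 0, 0.001, 0, 0, 2, 0.162, 0, 0, 0.001, 0, 0, 2, 0.162, 0, 0, 0.001, 0, 0, 2, 0.155, 0, 0, 0.001, 0, 0, 2])

```text
clock: 17.95
eef_pos: [508.9, 296.9, 88.5]
eef_rot: [0.853, 1.134, 0.075]
wrist_force: [-16.1, -23.0, 22.5]
finger_gap: 9.8
```

>>> apply_moves(plan=[0, 0, 0, 0, 0, 0, 2])

```text
clock: 18.08
eef_pos: [508.9, 296.8, 88.5]
eef_rot: [0.85, 1.134, 0.074]
wrist_force: [-13.3, -21.4, 19.5]
finger_gap: 9.6
```

Run:
```python
from h import *
from cell import readout
go('nl',1.7,0);s=readout.read_state(); print(s['wrist_force'].round(1),(eul(s['eef_rot']).as_matrix().T@s['moment']).round(2),(eul(s['eef_rot']).as_matrix().T@s['wrist_force']).round(2))
```

```text
t 18.07 nl rot [ 0.     0.    -0.001] shift(old) [ 2.5  0.6 -1.7] shift(new) [ 2.5  0.6 -1.7] gap 9.6 j [ 0.56  0.3   1.84 -0.34  0.64  0.01]
[-13.3 -21.4  19.5] [-0.08 -2.35 -3.83] [-23.93 -17.36  11.86]
```

>>> apply_moves(plan=[0.05, 0, 0, -0.0006, -0.0007, 0.0006, 2, 0.03, 0, 0, 0, 0, 0, 2, 0, 0, 0, 0, 0, 0, 2])

```text
clock: 18.45
eef_pos: [508.7, 296.6, 88.5]
eef_rot: [0.93, 1.133, 0.077]
wrist_force: [-7.7, -15.7, 10.5]
finger_gap: 9.5
```

Run:
```python
from h import *
from cell import readout
go('nl',1.7,0);s=readout.read_state(); print(s['wrist_force'].round(1),(eul(s['eef_rot']).as_matrix().T@s['moment']).round(2),(eul(s['eef_rot']).as_matrix().T@s['wrist_force']).round(2))
```

```text
t 18.45 nl rot [-0.077 -0.    -0.002] shift(old) [ 2.7  0.7 -1.9] shift(new) [ 2.7  0.8 -1.8] gap 9.5 j [ 0.56  0.3   1.84 -0.34  0.64  0.08]
[ -7.7 -15.7  10.5] [-0.62 -1.86 -2.37] [-13.24 -11.9    9.92]
```

The resisting torque jumped to 0.6 N m, so near left is against its stop. I'll release it and go to far right.

>>> apply_moves(plan=[0, 0, 0, 0, 0, 0, 45, 0, 0, 0, 0, 0, 0, 45, 0, 0, 0, 0, 0, 0, 45, 0, 0, 0, -0.03, 0, 0, 45, 0, 0, 0, -0.03, 0, 0, 45])

```text
clock: 19.08
eef_pos: [482.8, 295.8, 141.8]
eef_rot: [0.936, 1.134, 0.083]
wrist_force: [0.5, 0.4, 0.7]
finger_gap: 42.6
```

Run:
```python
from h import *
snap("w12"); go('fr',.9,50)
```

```text
19.075 [482.8 295.8 141.8] [0.9357 1.1339 0.0833] F [0.5 0.4 0.7] j [ 0.59  0.17  1.85 -0.31  0.75  0.06]
t 19.12 fr rot [-0.878  0.001 -0.008] shift(old) [ 11.1  19.6 144.7] shift(new) [ 11.3 -98.8 107.6] gap 42.5 j [ 0.59  0.17  1.85 -0.3   0.76  0.06]
```

View pics/w12.png

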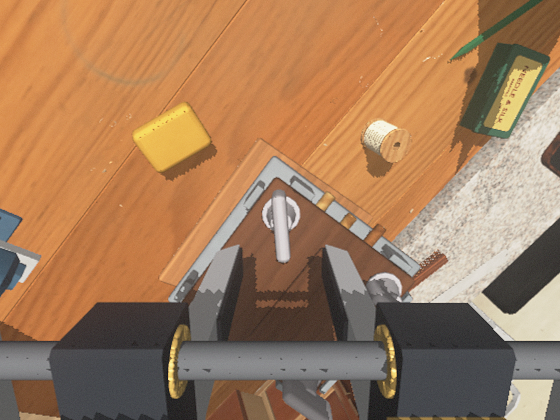

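Near left is home: its bar, at (281,230), lags the over-turned tool slightly.

>>> apply_moves(plan=[0, 0, 0, 0.0037, 0.0065, 0.0482, 50, 0, 0, 0, 0.0037, 0.0065, 0.0482, 50, 0, 0, 0, 0.0037, 0.0065, 0.0482, 50, -0.176, 0, 0, 0, 0, 0, 50, -0.176, 0, 0, 0, 0, 0, 50])

```text
clock: 19.75
eef_pos: [588.7, 198.7, 173.7]
eef_rot: [0.578, 1.134, 0.082]
wrist_force: [0.2, -0.0, -0.2]
finger_gap: 47.2
```

>>> apply_moves(plan=[-0.176, 0, 0, 0, 0, 0, 50, -0.176, 0, 0, 0, 0, 0, 50, -0.174, 0, 0, 0, 0, 0, 50, 0, 0, 0, 0, 0, 0, 50])

```text
clock: 20.25
eef_pos: [588.4, 199.4, 173.8]
eef_rot: [0.059, 1.133, 0.083]
wrist_force: [-0.7, -0.5, 0.3]
finger_gap: 47.2
```

Run:
```python
from h import *
snap("w13"); go('fr',.9,0)
```

```text
20.25 [588.4 199.4 173.8] [0.059  1.1335 0.0835] F [-0.7 -0.5  0.3] j [ 0.31  0.23  1.7  -0.14  0.79 -1.21]
t 20.3 fr rot [-0.003  0.001 -0.004] shift(old) [45.5  0.6  1.8] shift(new) [45.5  0.8  1.8] gap 47.2 j [ 0.31  0.23  1.7  -0.14  0.79 -1.2 ]
```

View pics/w13.png

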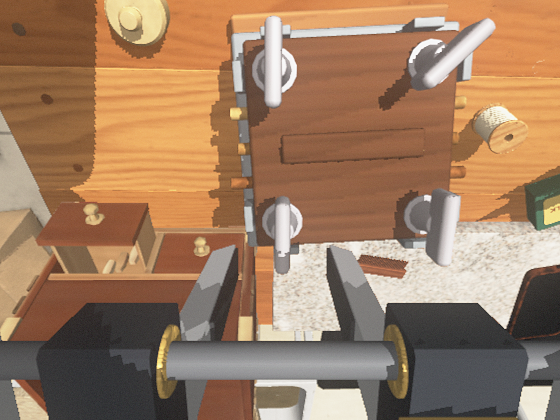

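The far right bar is centred at column 282, and near left shows home at top right.

>>> apply_moves(plan=[0, 0, 0, 0.0225, 0.0002, 0.0006, 40, 0, 0, 0, 0.0225, 0, 0.0006, 30, 0, 0, 0, 0, 0, 0, 2, 0, 0, 0, 0, 0, 0, 2, 0, 0, 0, 0, 0, 0, 2])

```text
clock: 20.92
eef_pos: [608.4, 201.1, 134.7]
eef_rot: [0.059, 1.132, 0.084]
wrist_force: [0.7, -1.7, -0.1]
finger_gap: 9.7
```

>>> apply_moves(plan=[0, 0, 0, 0, 0, 0, 2])

```text
clock: 21.05
eef_pos: [608.5, 201.1, 134.6]
eef_rot: [0.059, 1.132, 0.084]
wrist_force: [-1.5, -0.7, 2.7]
finger_gap: 9.5
```

>>> apply_moves(plan=[0.162, 0, 0, 0.0009, 0, 0, 2, 0.162, 0, 0, 0.0009, 0, 0, 2, 0.162, 0, 0, 0.0009, 0, 0, 2, 0.162, 0, 0, 0.0009, 0, 0, 2, 0.155, 0, 0, 0.0006, 0, 0, 2])

```text
clock: 21.68
eef_pos: [610.0, 200.5, 130.9]
eef_rot: [0.864, 1.133, 0.081]
wrist_force: [-7.8, -8.3, 6.9]
finger_gap: 9.8
```

```bash
cat >> h.py <<'E'
def ft():
    from cell import readout
    s=readout.read_state(); M=eul(s['eef_rot']).as_matrix().T; print('F tool',(M@s['wrist_force']).round(1),'M tool',(M@s['moment']).round(2))
E
python3 - <<'E'
from h import *
go('fr',1.7,0); ft()
E
```

```text
t 21.68 fr rot [-0.008 -0.001 -0.003] shift(old) [ 1.3  1.1 -0.6] shift(new) [ 1.3  1.1 -0.6] gap 9.8 j [ 0.3   0.32  1.69 -0.14  0.71 -0.39]
F tool [-9.8 -8.5  2.7] M tool [-0.2  -0.58 -1.83]
```

>>> apply_moves(plan=[0.05, 0, 0, 0, -0.0004, 0, 2, 0.03, 0, 0, 0, 0, 0, 2, 0, 0, 0, 0, 0, 0, 2])

```text
clock: 22.05
eef_pos: [610.0, 200.5, 130.8]
eef_rot: [0.939, 1.133, 0.081]
wrist_force: [-4.8, -6.5, 6.0]
finger_gap: 9.8
```

Run:
```python
from h import *
go('fr',1.7,0); ft()
```

```text
t 22.05 fr rot [-0.082 -0.001 -0.003] shift(old) [ 1.3  1.1 -0.7] shift(new) [ 1.3  1.1 -0.6] gap 9.8 j [ 0.3   0.32  1.69 -0.14  0.7  -0.32]
F tool [-7.7 -5.4  3.5] M tool [-0.59 -0.58 -1.16]
```

At the stop again (0.59 N m). I'll release and go to near right.

>>> apply_moves(plan=[0, 0, 0, 0, 0, 0, 45, 0, 0, 0, 0, 0, 0, 45, 0, 0, 0, 0, 0, 0, 45, 0, 0, 0, -0.03, 0, 0, 45, 0, 0, 0, -0.03, 0, 0, 45])

```text
clock: 22.68
eef_pos: [584.1, 198.9, 184.6]
eef_rot: [0.941, 1.134, 0.083]
wrist_force: [-0.9, -0.4, 0.5]
finger_gap: 42.6
```

Run:
```python
from h import *
snap("w14"); go('nr',.9,50)
```

```text
22.675 [584.1 198.9 184.6] [0.9408 1.1342 0.0833] F [-0.9 -0.4  0.5] j [ 0.31  0.21  1.7  -0.13  0.81 -0.33]
t 22.73 nr rot [-0.883  0.002 -0.007] shift(old) [ 10.2 -84.  -62.8] shift(new) [  10.8   -4.8 -104.7] gap 42.4 j [ 0.32  0.2   1.7  -0.13  0.81 -0.33]
```

View pics/w14.png

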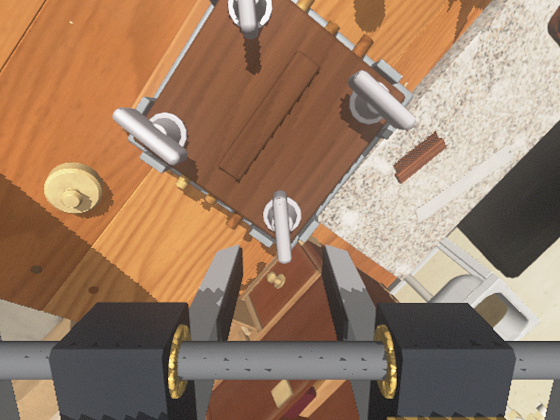

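Far right is home, its bar at (283,225) parallel to the near left bar at the top. The other two bars are still half-way. Next is near right.

>>> apply_moves(plan=[0, 0, 0, 0.005, -0.042, -0.0314, 50, 0, 0, 0, 0.005, -0.042, -0.0314, 50, -0.177, 0, 0, 0, 0, 0, 50, -0.177, 0, 0, 0, 0, 0, 50, -0.177, 0, 0, 0, 0, 0, 50])

```text
clock: 23.35
eef_pos: [494.0, 192.7, 130.5]
eef_rot: [0.404, 1.133, 0.084]
wrist_force: [-0.3, -0.5, 0.4]
finger_gap: 47.0
```

>>> apply_moves(plan=[-0.177, 0, 0, 0, 0, 0, 50, -0.177, 0, 0, 0, 0, 0, 50, 0, 0, 0, 0, 0, 0, 50])

```text
clock: 23.72
eef_pos: [494.0, 192.6, 130.5]
eef_rot: [0.057, 1.134, 0.083]
wrist_force: [0.2, -0.2, -0.2]
finger_gap: 47.0
```

Run:
```python
from h import *
snap("w15"); go('nr',.9,0)
```

```text
23.725 [494.  192.6 130.5] [0.057  1.1336 0.0835] F [ 0.2 -0.2 -0.2] j [ 0.37  0.09  1.98 -0.19  0.66 -1.1 ]
t 23.77 nr rot [-0.001  0.001 -0.004] shift(old) [46.1  0.4  1.9] shift(new) [46.1  0.5  1.9] gap 46.8 j [ 0.37  0.09  1.98 -0.19  0.66 -1.1 ]
```

View pics/w15.png

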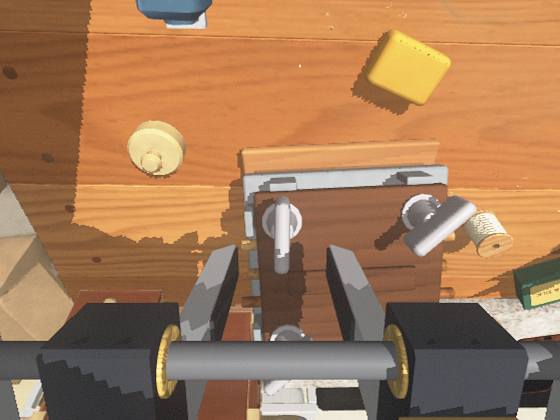

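The bar is centred at column 282, so I'll continue.

>>> apply_moves(plan=[0, 0, 0, 0.0225, 0.0002, 0.0006, 40, 0, 0, 0, 0.0225, 0, 0.0006, 30, 0, 0, 0, 0, 0, 0, 2, 0, 0, 0, 0, 0, 0, 2, 0, 0, 0, 0, 0, 0, 2])

```text
clock: 24.4
eef_pos: [514.1, 194.3, 91.2]
eef_rot: [0.057, 1.133, 0.083]
wrist_force: [-0.1, -3.4, 0.4]
finger_gap: 9.8
```

>>> apply_moves(plan=[0, 0, 0, 0, 0, 0, 2])

```text
clock: 24.52
eef_pos: [514.1, 194.3, 91.1]
eef_rot: [0.056, 1.133, 0.083]
wrist_force: [-3.0, -4.2, 3.4]
finger_gap: 9.3
```

>>> apply_moves(plan=[0.162, 0, 0, 0.0009, 0, 0, 2, 0.162, 0, 0, 0.0009, 0, 0, 2, 0.162, 0, 0, 0.0009, 0, 0, 2, 0.162, 0, 0, 0.0009, 0, 0, 2, 0.155, 0, 0, 0.0006, 0, 0, 2])

```text
clock: 25.15
eef_pos: [515.6, 193.9, 87.3]
eef_rot: [0.862, 1.134, 0.081]
wrist_force: [-8.4, -10.8, 11.3]
finger_gap: 9.8
```

>>> apply_moves(plan=[0.05, 0, 0, 0, -0.0004, 0, 2, 0.03, 0, 0, 0, 0, 0, 2, 0, 0, 0, 0, 0, 0, 2])

```text
clock: 25.52
eef_pos: [515.6, 193.8, 87.3]
eef_rot: [0.937, 1.133, 0.081]
wrist_force: [-5.8, -8.2, 8.8]
finger_gap: 9.8
```

Run:
```python
from h import *
go('nr',1.7,0); ft()
```

```text
t 25.52 nr rot [-0.08  -0.001 -0.003] shift(old) [ 1.8  1.  -0.4] shift(new) [ 1.8  1.  -0.3] gap 9.8 j [ 0.35  0.2   1.97 -0.22  0.56 -0.2 ]
F tool [-10.7  -6.3   5. ] M tool [-0.61 -0.94 -1.44]
```

Near right is at its stop (0.61 N m). I'll release and go to far left.

>>> apply_moves(plan=[0, 0, 0, 0, 0, 0, 45, 0, 0, 0, 0, 0, 0, 45, 0, 0, 0, 0, 0, 0, 45, 0, 0, 0, -0.03, 0, 0, 45, 0, 0, 0, -0.03, 0, 0, 45])

```text
clock: 26.15
eef_pos: [489.8, 192.1, 141.3]
eef_rot: [0.939, 1.134, 0.083]
wrist_force: [-0.4, -0.8, 0.1]
finger_gap: 42.2
```

Run:
```python
from h import *
go('fl',.9,50)
```

```text
t 26.15 fl rot [-0.88  -0.002 -0.004] shift(old) [  8.2 146.9 -21. ] shift(new) [  7.7 109.8  99.9] gap 42.2 j [ 0.37  0.06  1.98 -0.19  0.69 -0.22]
```

>>> apply_moves(plan=[0, 0, 0, 0.0027, 0.049, -0.007, 50, 0, 0, 0, 0.0027, 0.049, -0.007, 50, 0, 0, 0, 0.0027, 0.049, -0.007, 50, -0.176, 0, 0, 0, 0, 0, 50, -0.176, 0, 0, 0, 0, 0, 50])

```text
clock: 26.78
eef_pos: [580.9, 304.4, 178.0]
eef_rot: [0.581, 1.134, 0.084]
wrist_force: [-0.3, 0.5, 0.5]
finger_gap: 47.1
```

>>> apply_moves(plan=[-0.176, 0, 0, 0, 0, 0, 50, -0.176, 0, 0, 0, 0, 0, 50, -0.176, 0, 0, 0, 0, 0, 50, 0, 0, 0, 0, 0, 0, 50])

```text
clock: 27.28
eef_pos: [580.9, 303.9, 178.4]
eef_rot: [0.06, 1.134, 0.084]
wrist_force: [0.2, -0.5, -0.8]
finger_gap: 47.4
```

Run:
```python
from h import *
snap("w16"); go('fl',.9,0)
```

```text
27.275 [580.9 303.9 178.4] [0.0601 1.1336 0.0836] F [ 0.2 -0.5 -0.8] j [ 0.5   0.32  1.58 -0.23  0.85 -0.97]
t 27.32 fl rot [-0.004  0.001 -0.004] shift(old) [49.5 -0.3 -0.3] shift(new) [49.5 -0.1 -0.3] gap 46.9 j [ 0.5   0.32  1.58 -0.23  0.85 -0.97]
```

View pics/w16.png

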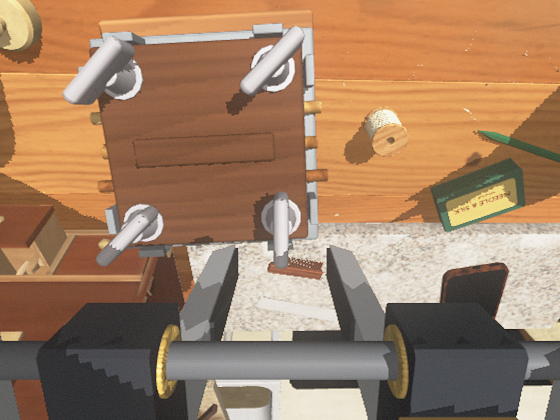

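Three nuts are home. The far left bar is centred at column 281.

>>> apply_moves(plan=[0, 0, 0, 0.0242, 0, 0, 40, 0, 0, 0, 0.0242, 0, 0, 30, 0, 0, 0, 0, 0, 0, 2, 0, 0, 0, 0, 0, 0, 2, 0, 0, 0, 0, 0, 0, 2])

```text
clock: 27.95
eef_pos: [601.4, 305.0, 135.6]
eef_rot: [0.059, 1.133, 0.082]
wrist_force: [1.3, -5.1, -1.0]
finger_gap: 9.4
```

>>> apply_moves(plan=[0, 0, 0, 0, 0, 0, 2])

```text
clock: 28.08
eef_pos: [601.4, 305.1, 135.6]
eef_rot: [0.059, 1.133, 0.082]
wrist_force: [-0.9, -5.2, 1.2]
finger_gap: 9.0
```

>>> apply_moves(plan=[0.162, 0, 0, 0.0009, 0, 0, 2, 0.162, 0, 0, 0.0009, 0, 0, 2, 0.162, 0, 0, 0.0009, 0, 0, 2, 0.162, 0, 0, 0.0009, 0, 0, 2, 0.155, 0, 0, 0.0006, 0, 0, 2])

```text
clock: 28.7
eef_pos: [602.7, 303.9, 131.7]
eef_rot: [0.862, 1.135, 0.076]
wrist_force: [-9.6, -17.1, 8.0]
finger_gap: 9.7
```

>>> apply_moves(plan=[0.05, 0, 0, 0, -0.0004, 0, 2, 0.03, 0, 0, 0, 0, 0, 2, 0, 0, 0, 0, 0, 0, 2])

```text
clock: 29.08
eef_pos: [602.6, 303.9, 131.7]
eef_rot: [0.937, 1.134, 0.077]
wrist_force: [-5.5, -14.0, 5.7]
finger_gap: 9.5
```

Run:
```python
from h import *
go('fl',1.7,0); ft()
```

```text
t 29.07 fl rot [-0.084 -0.001 -0.001] shift(old) [ 2.   0.8 -1.4] shift(new) [ 2.   0.9 -1.3] gap 9.5 j [ 0.49  0.41  1.57 -0.24  0.77 -0.08]
F tool [ -8.  -10.8   8.8] M tool [-0.64 -1.63 -2.24]
```

Far left is at its stop (0.64 N m). I'll release, back off and inspect.

>>> apply_moves(plan=[0, 0, 0, 0, 0, 0, 45, 0, 0, 0, 0, 0, 0, 45, 0, 0, 0, 0, 0, 0, 45, 0, 0, 0, -0.03, 0, 0, 45, 0, 0, 0, -0.05, 0, 0, 45])

```text
clock: 29.7
eef_pos: [568.3, 302.3, 202.6]
eef_rot: [0.94, 1.136, 0.081]
wrist_force: [0.9, 0.5, 1.2]
finger_gap: 42.2
```

>>> apply_moves(plan=[0, 0, 0, -0.03, -0.045, 0, 45, 0, 0, 0, -0.03, -0.045, 0, 45, 0, 0, 0, 0, -0.01, 0, 45, 0, 0, 0, 0, 0, 0, 45, 0, 0, 0, 0, 0, 0, 45])

```text
clock: 30.32
eef_pos: [476.3, 236.2, 222.9]
eef_rot: [0.942, 1.134, 0.083]
wrist_force: [-0.2, 0.1, -0.3]
finger_gap: 42.5
```

Run:
```python
from h import *
from cell import cams
snap("w17"); ft()
for n,(x,y,w,h) in dict(side=(225,155,130,130),scene=(200,155,140,120)).items():
    im=cams.camera(n)["image"][:,:,::-1]; cv2.imwrite(f"pics/{n}9c.png",cv2.resize(im[y:y+h,x:x+w],None,fx=4.6,fy=4.6,interpolation=cv2.INTER_CUBIC))
c=cam("w17"); a=cv2.imread("pics/w17.png")
for n in NUT:
    u,v=[proj(c,bedpt(b0,barloc(n,1.7,s,0,11)))[0] for s in(-24,24)]
    cv2.line(a,tuple(int(k) for k in u),tuple(int(k) for k in v),(0,255,0),1)
cv2.imwrite("pics/w17m.png",a)
```

```text
30.325 [476.3 236.2 222.9] [0.9415 1.134  0.083 ] F [-0.2  0.1 -0.3] j [ 0.48 -0.01  1.85 -0.21  0.91 -0.13]
F tool [ 0.2  0.3 -0.4] M tool [-0.03  0.1  -0.14]
```

View pics/w17m.png

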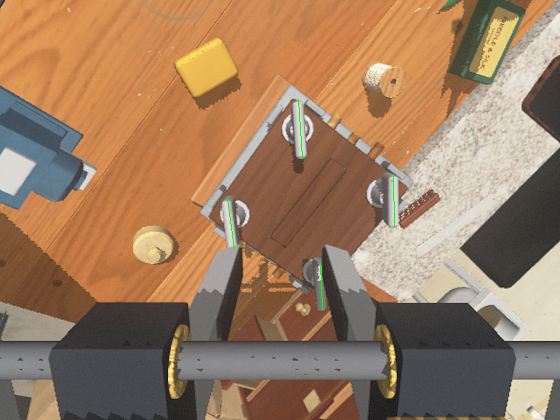

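View pics/side9c.png

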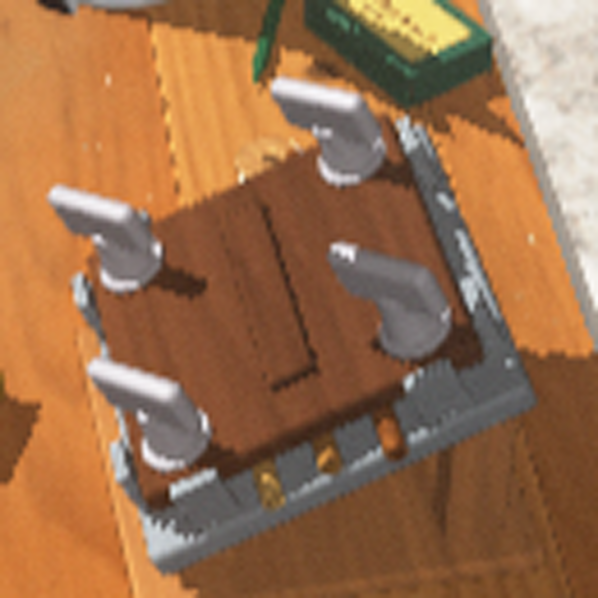

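View pics/scene9c.png

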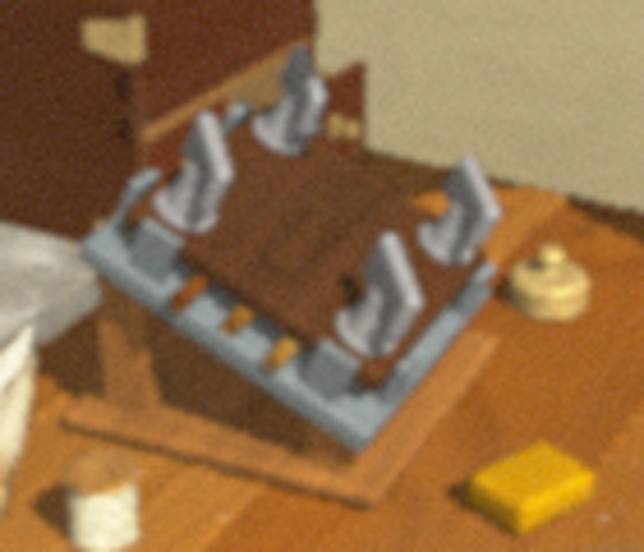

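The predicted 1.7 rad lines lie along all four bars. The plate is down on the strips, and the spool, weight and wax stand where they were. Handing in.

```bash
python3 -c "
from cell import ticket,readout
print(ticket.sign_off()); print(readout.read_state()['clock'])"
```

```text
the job is handed in; nothing more can be done
None
the job is handed in; nothing more can be done
```

I tightened all four wing nuts crosswise in two passes and handed the job in at about 30.5 s of the 72 s allowed. In the first pass I turned each nut to about 0.9 rad, and in the second fully home. The order both times was near left, far right, near right, far left.

**Nuts:** each second-pass turn ended with the resisting torque at about 0.6 N m, against 0.13 N m while turning, so each nut had met its stop. In the last wrist picture, lines drawn for 1.7 rad lie along all four bars.

**Plate and loose things:** by eye, the plate lies flat on the strips, and the spool, weight and wax stand where they did at the start. I did not measure the plate's angle or height.

**Robot:** it was clear of everything at the end, with wrist force under 0.5 N. The highest I noted was about 35 N, from a 1–2 mm misalignment with the near left nut's axis, which I eased.

No check failed. The only disagreement was a few pixels in the pose fit, about 3 at worst (one end of the far right bar).

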